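# Put two freshly bound books to press

## Robot

A 6-joint arm with a two-finger parallel gripper is mounted at the origin on the work surface. World frame = base frame: x ahead of the robot, y to its left, z up, the work surface at z = 0. Lengths are in m, angles in rad, forces in N, time in s.
With the tool pointing down it reaches from about 0.3 to 0.75 m from the base axis. Payload 8.5 kg.
Tool frame: the origin (TCP) lies at the very end of the fingers, on their centre line; the grasp point (between the pads) lies 19 mm behind it; z points along the fingers, y is the line along which they close (so a half turn about z gives the same grasp; the last joint's range is limited). The gripper opens to 85 mm and grips with 20 to 120 N. Pads are 22 mm wide; open, the fingers measure 114 mm over their backs; the gripper's body (76 mm by 85 mm) begins 54 mm behind the grasp point. The pads swing forward as they close: fully open they stand 13 mm farther back than shut.
Start: joints at [-1.333, 0.381, 1.297, -0, 1.464, -0.215], TCP at [0.241, -0.495, 0.204] pointing down, gripper open.
Joint ranges: [-3.11, 3.11], [-0.89, 2.33], [0.22, 2.48], [-1.42, 4.56], [0.17, 2.85], [-2.88, 2.88]. Speed limits (rad/s): [2.39, 2.39, 3.14, 3.14, 3.14, 3.14].

## Interface

Orientations are given as a rotation vector (axis times angle).
In Python, from workcell import robot gives the robot as it stands.
- The arm moves only by the tool apply_moves, never from a script. Its argument "deltas" is text: rows parted by semicolons, each of 4 numbers parted by spaces: the shift along the world's x, y, z in cm, then the turn about the world's z in degrees. In form: dx dy dz yaw; .... A call has exactly 10 rows; each row is the pose to reach, as a shift and turn from the pose commanded when the call began; what a row does not reach only later rows make up. A row lasts 1/8 s, in which the tool goes at most 62.5 mm and 10.7 degrees, less where a joint would pass 70% of its speed; a pose out of reach is approached as far as the arm can. A call with a gripper value outside its range is refused whole. "hand" is the opening in per cent of the stroke, from 0 (shut) to 100 (fully open), set as the call begins (left out, the last holds). The fingers move at their own pace and stop on an object; "newtons" is the grip in N (left out, the last holds). Time passes only in rows, so rows that repeat a pose let the fingers close, or fill a call up. It gives the time, the measured TCP pose, the force, the opening and the grip force at its end, in the units of the state.
- robot.sense(): the state, without advancing time (a new reading comes with each control period).
- robot.read_camera(name): name is "side" or "top" or "wrist"; returns a dict with "color" (480x640x3 uint8, red, green, blue), "range_z" (480x640 float32, m along the optical axis (not along the pixel's ray), 0 where there is no reading), "K" (3x3 intrinsics, pixels), "R" (3x3) and "t" (3): a world point X has camera coordinates R X + t; the wrist camera has in their place "T_tool_cam" (4x4, takes a point from camera to tool coordinates, whose origin is the TCP and whose axes are the flange's). Camera axes: x right, y down, z forward; pixel columns grow to the right and rows downward; lengths in m; the calibration is good to about 2 mm. The wrist camera is an equidistant fisheye: a pixel r from the principal point sees the ray r / f radians off the axis. A picture is of the moment at which its call begins: read the wrist's pose just before it.
- robot.hand_in(): hands the job in; it is judged then, once.
The state is a dict: "clock": time; "joints": joint angles; "qvel": joint speeds; "joint_torque": joint torques, N m; "ee_pos": TCP position; "tool_rot": TCP orientation; "force": force on the tool from outside, world axes, zero at the start; "wrist_torque": the same for the moment, N m; "grip_width": finger opening in m; "gripper_force": force on a finger pad.
Only numpy, scipy, OpenCV 4.12 (cv2) and the standard library are available. Lean on these libraries where they do the work, as an engineer would, in place of code of your own. Each camera call takes 0.05 s, during which the arm holds its last target. There are 200 camera calls.

## Task

Put the two new books to press: first lay both books flat, the large one centred and square on the grey rectangular plate and the small one centred on the round stone slab; next lay the plywood pressing board centred and square on the large book; and only then, so that nothing tall stands in the way, bring the two weights, the iron block with the wooden handle centred and square on the board and the plain round weight upright in the middle of the small book. Set everything down without dropping it, and leave the jar, the brush and the bone folder where they are.

Things in the scene. Friction and masses are not known exactly. Their poses are not given: they have to be found in the camera images.
- plate: flat grey painted metal plate fixed to the bench, 100 (its x) by 140 (its y, long side) by 12 mm high; origin at the centre of its underside, z up. The large book's place, long side along long side (either way round).
- slab: round pale stone slab fixed to the bench, 120 mm across, 12 mm high; origin at the centre of its underside. The small book's place, at any yaw.
- large_book: the larger of two loose books bound in the same blue cloth, lying flat: 60 (x) by 98 (y, long side) by 26 mm thick, blank paper label on top, 0.13 to 0.19 kg, rigid; origin at the centre of its underside, z up.
- small_book: the smaller blue cloth book, lying flat: 46 (x) by 70 (y, long side) by 20 mm thick, blank paper label on top, 0.05 to 0.07 kg, rigid; origin at the centre of its underside, z up.
- board: loose pressing board, a plain pale plywood slab 64 (x) by 106 (y, long side) by 18 mm thick, about 0.09 kg; origin at the centre of its underside, z up.
- block: loose press weight: dark iron block 50 (x) by 80 (y, long side) by 25 mm high, carrying on top, centred, an upright dark wooden handle 22 (x) by 56 (y) by 40 mm high, so 65 mm high in all, 0.6 to 0.9 kg; origin at the centre of its underside, z up. Lift it by the handle.
- round_weight: loose press weight: plain bright steel cylinder standing upright, 40 mm across, 45 mm high, 0.34 to 0.5 kg; origin at the centre of its underside.
- jar: bystander, leave alone: closed jar with a metal cap and a paper label, about 58 mm across, 65 mm high, standing among the things; origin at the centre of its underside.
- brush: bystander, leave alone: paste brush 150 mm long lying at a far corner of the work, its length along its x axis.
- folder: bystander, leave alone: white bone folder, a flat bar 22 (x) by 150 (y) by 6 mm, lying at the other far corner of the work; origin at the centre of its underside.
Mind the look-alikes: they are no part of the job. There is more than one size of the board; the one meant has the size given above.

How it is judged:
By the outcome, as a careful person would: the job done as asked, in the order asked, and still so for the second after the job is handed in, with the robot touching nothing.
It also fails if it takes over 128 s, if anything falls off the work surface, if the arm or the gripper's body presses on something with over 40 N, if the wrist force passes 120 N, or if a joint passes its speed limit or range.

## Working session

There is one attempt and no reset: what is moved stays moved. The work goes in short steps, Python scripts to look and compute and a tool call to move; the robot and the scene stay as the last step left them, time stands still between calls to the robot, and variables do not carry over. Pictures are saved under pics/ and viewed, at most 15 in all, crops included, and the job is handed in when it is done.

Besides the shell and the picture viewer there is one more tool, called after "Request:" by a JSON object that holds its "op" and its "data". apply_moves: Moves the arm, as the interface text tells. Its arguments: {"type":"object","properties":{"deltas":{"type":"string"},"hand":{"type":"number"},"newtons":{"type":"number"}},"required":["deltas"]}

```bash
ls; mkdir -p pics
python3 - <<'E'
from workcell import robot
import cv2,numpy as np
s=robot.sense();print(s)
for n in("top","side"):
    c=robot.read_camera(n);cv2.imwrite(f"pics/{n}0.png",c["color"][:,:,::-1]);np.savez(f"{n}0.npz",**{k:v for k,v in c.items()})
    print(n,c["K"],c["R"],c["t"])
E
```

```text
pics
{'clock': 0.0, 'joints': array([-1.33329159e+00,  3.81186802e-01,  1.29825021e+00,  2.36440023e-05,
        1.46361225e+00, -2.15262706e-01]), 'qvel': array([-0.00022836,  0.00081774,  0.00023676,  0.00078156, -0.00215275,
        0.00101657]), 'joint_torque': array([ 1.01238438e-03, -4.48458588e+01, -2.31278819e+01, -9.02086299e-05,
        4.72124622e-03, -7.08058209e-06]), 'ee_pos': array([ 0.24054337, -0.49424117,  0.20292031]), 'tool_rot': array([-3.06001450e+00, -7.04815274e-01, -1.14714807e-05]), 'force': array([-0.26147202,  0.7888437 , -0.04882014]), 'wrist_torque': array([-0.01188443, -0.01369569,  0.02495017]), 'gripper_force': 0.0, 'grip_width': 0.08501874384850976}
top [[548.39846921   0.         316.95629622]
 [  0.         548.39846921 241.95514245]
 [  0.           0.           1.        ]] [[ 0.01201398 -0.99990975  0.00601365]
 [-0.98714974 -0.01281863 -0.15928302]
 [ 0.15934573 -0.00402274 -0.98721465]] [-0.00892456  0.62864834  1.22400332]
side [[526.18357023   0.         316.31339645]
 [  0.         526.18357023 239.46302543]
 [  0.           0.           1.        ]] [[-0.92310631 -0.38412845  0.01789063]
 [-0.26428444  0.59993677 -0.75513549]
 [ 0.27933578 -0.70179855 -0.65532459]] [0.57460893 0.2185624  1.22119701]
```

View pics/top0.png

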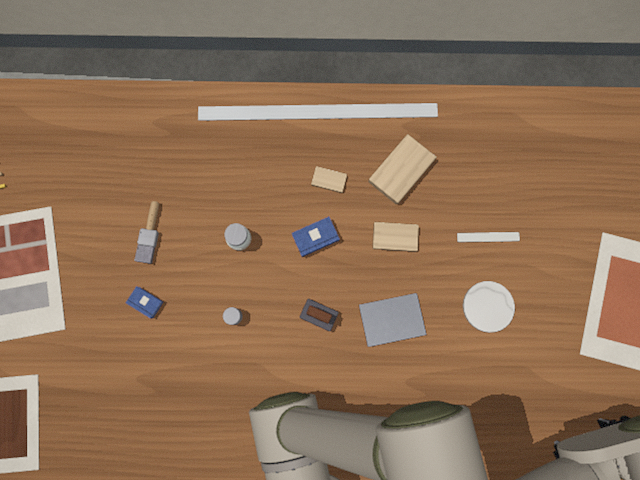

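View pics/side0.png

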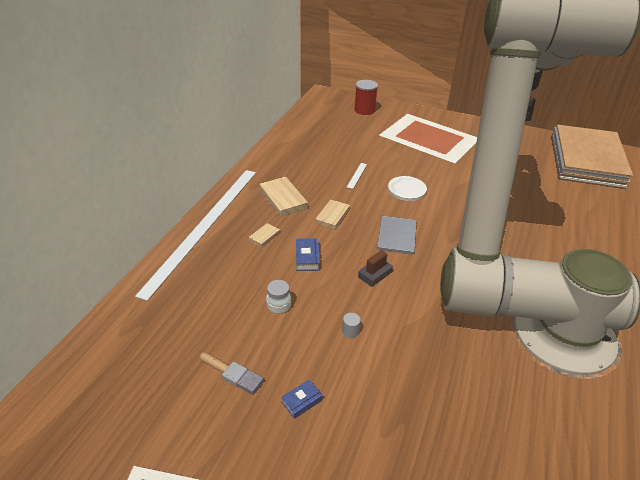

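The top view shows: brush (147,235), small book (145,302), jar (238,237), round weight (233,316), large book (317,237), block (320,315), plate (393,320), slab (489,307), folder (488,237), and three boards (328,179), (403,169) and (396,237). The side view agrees. I'll measure them using range and colour.

```bash
cat > h.py <<'E'
import numpy as np,cv2
def world(c):
    z=c["range_z"].astype(float);v,u=np.indices(z.shape);K=c["K"]
    P=np.stack([(u-K[0,2])/K[0,0]*z,(v-K[1,2])/K[1,1]*z,z],-1)
    return (P-c["t"])@c["R"]
def plane(c,uv,h):
    uv=np.atleast_2d(uv).astype(float);K=c["K"];R=c["R"];o=-R.T@c["t"]
    d=np.c_[(uv-[K[0,2],K[1,2]])/[K[0,0],K[1,1]],np.ones(len(uv))]@R
    return (o+d*((h-o[2])/d[:,2])[:,None])[:,:2]
# name: pixel window centre, half size, top height, z band
OB=dict(plate=(393,320,42,.012),slab=(489,307,35,.012),large=(317,237,32,.026),small=(145,302,25,.020),
 b1=(328,179,24,.018),b2=(403,169,40,.018),b3=(396,237,30,.018),handle=(320,315,26,.065),block=(320,315,26,.025),
 round=(233,316,20,.045),jar=(238,237,22,.065),folder=(488,237,36,.006),brush=(147,235,40,.01))
def measure(c,name,win=None,h=None):
    u,v,w,hh=OB[name]; h=h or hh
    if win: u,v,w=win
    sl=np.s_[v-w:v+w,u-w:u+w]
    W=world(c)[sl]; lo=h-min(.006,h*.5)
    m=((W[...,2]>lo)&(W[...,2]<h+.012)&(c["range_z"][sl]>0)).astype(np.uint8)
    n,l,st,_=cv2.connectedComponentsWithStats(m); k=1+np.argmax(st[1:,4])
    cs,_=cv2.findContours((l==k).astype(np.uint8),cv2.RETR_EXTERNAL,cv2.CHAIN_APPROX_NONE)
    q=max(cs,key=len)[:,0]+[u-w,v-w]
    xy=plane(c,q,h)*1000
    (cx,cy),(a,b),t=cv2.minAreaRect(xy.astype(np.float32))
    if a>b:t+=90   # yaw of short side (x axis)
    t=(t+90)%180-90
    print(name,"xy %.1f %.1f size %.0f %.0f xaxis yaw %.1f"%(cx,cy,min(a,b),max(a,b),t),"medz %.1f"%(np.median(W[l==k][:,2])*1000),st[k,4])
    return cx,cy,t
E
python3 - <<'E'
from h import *
c=dict(np.load("top0.npz"))
for n in OB:
    try: measure(c,n)
    except Exception as e: print(n,e)
E
```

```text
plate xy 455.5 -179.6 size 101 143 xaxis yaw 11.8 medz 12.0 2539
slab xy 488.4 -405.3 size 118 119 xaxis yaw 44.2 medz 12.0 2020
large xy 648.7 4.5 size 61 98 xaxis yaw 25.0 medz 25.9 1034
small xy 488.1 404.3 size 46 71 xaxis yaw -30.4 medz 20.2 593
b1 xy 790.7 -27.0 size 47 77 xaxis yaw -14.2 medz 14.1 384
b2 xy 819.2 -204.8 size 92 157 xaxis yaw 50.6 medz 25.3 2203
b3 xy 651.8 -187.3 size 64 106 xaxis yaw -2.9 medz 17.8 1162
handle xy 463.4 -5.6 size 22 55 xaxis yaw -23.1 medz 64.7 235
block xy 463.4 -5.7 size 50 80 xaxis yaw -23.7 medz 24.9 489
round xy 458.2 194.2 size 36 39 xaxis yaw 0.7 medz 45.1 240
jar xy 643.7 187.8 size 49 51 xaxis yaw 0.8 medz 64.5 388
folder xy 657.0 -410.5 size 32 157 xaxis yaw 0.7 medz 6.1 502
brush xy 656.0 404.1 size 46 152 xaxis yaw 82.9 medz 17.3 745
```

The middle board (396,237) measures 64 x 106 x 18 mm, so it is the one meant. I'm moving above the large book.

Request:
{"op": "apply_moves", "data": {"deltas": "4 5 -0.5 9; 8 10 -1 18; 12 15 -1.5 27; 16 20 -2 36; 20 25 -2.5 45; 25 30 -3 54; 30 36 -3.5 63; 35 42 -4 72; 38 46 -4.7 81; 40.8 49.9 -5.3 89", "hand": 100}}

```text
clock: 1.35
ee_pos: [0.6364, -0.0114, 0.1525]
tool_rot: [-1.683, -2.652, 0.0]
force: [-0.1, -1.6, -0.1]
grip_width: 0.0851
gripper_force: 0.0
```

```bash
cat >> h.py <<'E'
from scipy.spatial.transform import Rotation as Ro
def tcp(s):
    y=Ro.from_rotvec(s["tool_rot"]).as_matrix()[:,1]
    return s["ee_pos"]*1000,(np.degrees(np.arctan2(y[1],y[0]))+90)%180-90
def fish(c,s,uv,h):
    "wrist pixels -> world xy on height h"
    uv=np.atleast_2d(uv).astype(float);K=c["K"];d=(uv-[K[0,2],K[1,2]])/[K[0,0],K[1,1]]
    r=np.linalg.norm(d,axis=1);k=np.where(r>1e-9,np.sin(r)/np.maximum(r,1e-9),1)
    T=c["T_tool_cam"];Rt=Ro.from_rotvec(s["tool_rot"]).as_matrix()
    ray=np.c_[d*k[:,None],np.cos(r)]@(Rt@T[:3,:3]).T;o=s["ee_pos"]+Rt@T[:3,3]
    return (o+ray*((h-o[2])/ray[:,2])[:,None])[:,:2]*1000
E
python3 - <<'E'
from h import *
from workcell import robot
s=robot.sense();print(tcp(s),s["joints"])
c=robot.read_camera("wrist");cv2.imwrite("pics/w1.png",c["color"][:,:,::-1]);print(c["K"],c["T_tool_cam"])
np.savez("w1.npz",**c)
hsv=cv2.cvtColor(c["color"],cv2.COLOR_RGB2HSV)
m=cv2.inRange(hsv,(105,80,30),(130,255,255))
cs,_=cv2.findContours(m,cv2.RETR_EXTERNAL,cv2.CHAIN_APPROX_NONE)
for q in sorted(cs,key=cv2.contourArea)[-2:]:
    x=fish(c,s,q[:,0],.026);print(cv2.boundingRect(q),cv2.minAreaRect(x.astype(np.float32)))
E
```

```text
(array([636.36392201, -11.44357687, 152.54005014]), np.float64(25.213781290703295)) [-2.03589196e-01  5.69918617e-01  1.12151554e+00 -1.53768946e-04
  1.45057719e+00 -6.43634195e-01]
[[371.64829954   0.         319.98534579]
 [  0.         371.64829954 241.31391218]
 [  0.           0.           1.        ]] [[-1.28849179e-03 -9.55201011e-01 -2.95955010e-01  7.43059954e-02]
 [ 9.99998505e-01 -1.57206381e-03  7.20200921e-04  7.50114025e-04]
 [-1.15319681e-03 -2.95953640e-01  9.55201609e-01 -1.70383471e-01]
 [ 0.00000000e+00  0.00000000e+00  0.00000000e+00  1.00000000e+00]]
(168, 330, 1, 1) ((548.1967163085938, -173.15562438964844), (0.0, 0.0), 0.0)
(305, 153, 75, 117) ((650.3052978515625, 2.4484329223632812), (59.853797912597656, 98.5793228149414), 24.958349227905273)
```

View pics/w1.png

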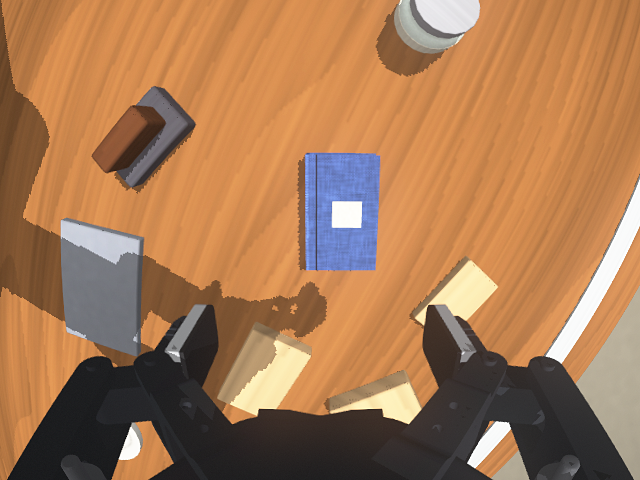

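The wrist image shows the large book at (342,212), with the block, plate and boards around it. The arm was still settling, so I'll hold and re-measure.

Request:
{"op": "apply_moves", "data": {"deltas": "0 0 0 0; 0 0 0 0; 0 0 -1 0; 0 0 -2 0; 0 0 -3 0; 0 0 -3 0; 0 0 -3 0; 0 0 -3 0; 0 0 -3 0; 0 0 -3 0"}}

```text
clock: 2.65
ee_pos: [0.6354, -0.0132, 0.1232]
tool_rot: [1.689, 2.649, 0.0]
force: [-0.3, -0.3, -0.4]
grip_width: 0.0859
gripper_force: 0.0
```

```bash
cat >> h.py <<'E'
def wristrect(c,s,lo,hi,h,n=1):
    hsv=cv2.cvtColor(c["color"],cv2.COLOR_RGB2HSV);m=cv2.inRange(hsv,lo,hi);m[330:]=0
    cs,_=cv2.findContours(m,cv2.RETR_EXTERNAL,cv2.CHAIN_APPROX_NONE)
    for q in sorted(cs,key=cv2.contourArea)[-n:]:
        (x,y),(a,b),t=cv2.minAreaRect(fish(c,s,q[:,0],h).astype(np.float32))
        if a>b:t+=90
        print("wrist",cv2.boundingRect(q),"xy %.1f %.1f size %.0f %.0f yaw %.1f"%(x,y,min(a,b),max(a,b),(t+90)%180-90))
BLUE=((105,80,30),(130,255,255))
E
python3 - <<'E'
from h import *
from workcell import robot
s=robot.sense();print(tcp(s))
c=robot.read_camera("wrist");wristrect(c,s,*BLUE,.026)
E
```

```text
(array([635.42006052, -13.1702985 , 123.21235327]), np.float64(24.94704828354294))
wrist (305, 154, 83, 128) xy 650.2 2.4 size 60 99 yaw 24.8
```

Request:
{"op": "apply_moves", "data": {"deltas": "1.4 1.6 -1 0; 1.4 1.6 -3 0; 1.4 1.6 -5 0; 1.4 1.6 -7 0; 1.4 1.6 -9 0; 1.4 1.6 -10.5 0; 1.4 1.6 -11.4 0; 1.4 1.6 -11.9 0; 1.4 1.6 -11.9 0; 1.4 1.6 -11.9 0"}}

```text
clock: 3.95
ee_pos: [0.6497, 0.0027, 0.0047]
tool_rot: [1.689, 2.648, 0.001]
force: [0.0, 0.6, 0.4]
grip_width: 0.0856
gripper_force: 0.0
```

Request:
{"op": "apply_moves", "data": {"deltas": "0 0 0 0; 0 0 0 0; 0 0 0 0; 0 0 0 0; 0 0 0 0; 0 0 0 0; 0 0 0 0; 0 0 0 0; 0 0 1 0; 0 0 2 0", "hand": 0, "newtons": 40}}

```text
clock: 5.2
ee_pos: [0.6496, 0.0028, 0.025]
tool_rot: [1.689, 2.648, 0.0]
force: [-1.1, -0.7, 0.4]
grip_width: -0.0001
gripper_force: 0.0
```

Run:
```python
from h import *
from workcell import robot
s=robot.sense();print(tcp(s),s["grip_width"],s["gripper_force"])
c=robot.read_camera("wrist");cv2.imwrite("pics/w2.png",c["color"][:,:,::-1])
c=robot.read_camera("side");cv2.imwrite("pics/s2.png",cv2.resize(c["color"][150:350,220:420,::-1],(600,600)))
```

```text
(array([649.59301102,   2.76652447,  25.0476247 ]), np.float64(24.944125469571958)) -0.00011541045578995074 0.0
```

View pics/w2.png

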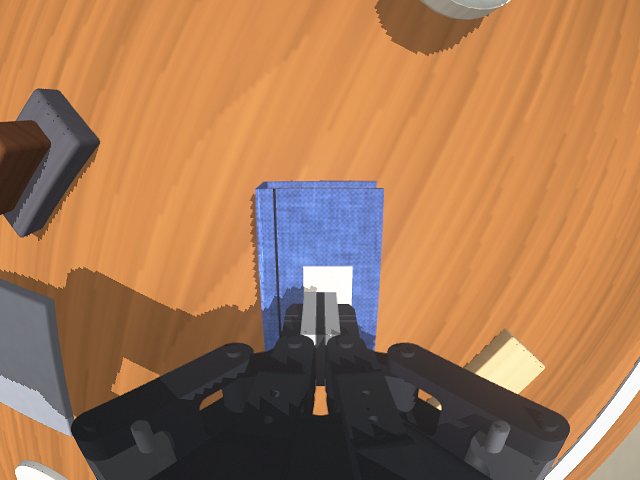

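View side.

The fingers are shut above the book's label at (325,310), so the grip missed. I'll check the side view.

View pics/s2.png

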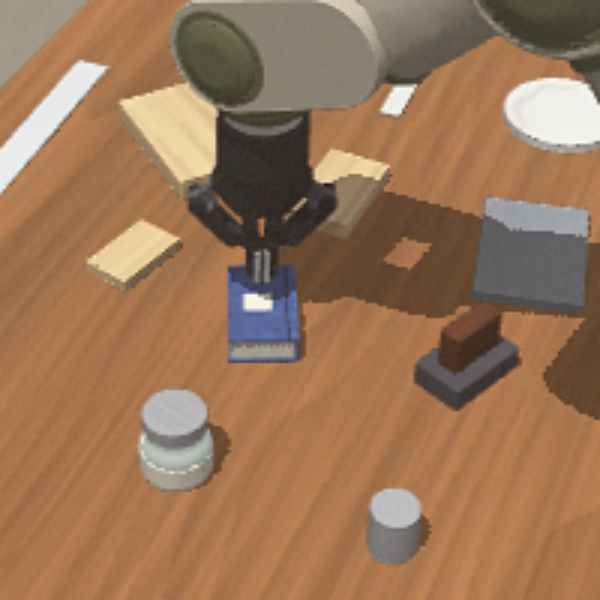

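Request:
{"op": "apply_moves", "data": {"deltas": "0 0 2 0; 0 0 4 0; 0 0 6 0; 0 0 8 0; 0 0 8 0; 0 0 8 0; 0 0 8 0; 0 0 8 0; 0 0 8 0; 0 0 8 0", "hand": 100}}

```text
clock: 6.55
ee_pos: [0.6494, 0.0028, 0.104]
tool_rot: [-1.689, -2.649, 0.0]
force: [0.3, -0.6, 0.2]
grip_width: 0.0855
gripper_force: 0.0
```

Run:
```python
from h import *
from workcell import robot
s=robot.sense();print(tcp(s),s["grip_width"])
c=robot.read_camera("wrist");wristrect(c,s,*BLUE,.026)
```

```text
(array([649.37946771,   2.79642953, 103.97863549]), np.float64(24.943763097723803)) 0.0855452866057508
wrist (276, 167, 88, 136) xy 650.2 2.8 size 60 100 yaw 24.9
```

The book has not moved. I'll try again, closing without lifting and reading the width.

Request:
{"op": "apply_moves", "data": {"deltas": "0 0 -2 0; 0 0 -4 0; 0 0 -6 0; 0 0 -8 0; 0 0 -9.3 0; 0 0 -10.1 0; 0 0 -10.2 0; 0 0 -10.2 0; 0 0 -10.2 0; 0 0 -10.2 0"}}

```text
clock: 7.85
ee_pos: [0.6496, 0.0028, 0.0024]
tool_rot: [1.689, 2.648, 0.0]
force: [0.2, 0.8, -0.3]
grip_width: 0.0857
gripper_force: 0.0
```

Request:
{"op": "apply_moves", "data": {"deltas": "0 0 0 0; 0 0 0 0; 0 0 0 0; 0 0 0 0; 0 0 0 0; 0 0 0 0; 0 0 0 0; 0 0 0 0; 0 0 0 0; 0 0 0 0", "hand": 60, "newtons": 40}}

```text
clock: 9.1
ee_pos: [0.6494, 0.0028, 0.0021]
tool_rot: [1.689, 2.649, 0.0]
force: [0.0, 0.2, -0.3]
grip_width: 0.0513
gripper_force: 0.0
```

Run:
```python
from h import *
from workcell import robot
s=robot.sense();X=s["ee_pos"]
out=[]
for n in("side","top"):
    c=robot.read_camera(n);im=c["color"][:,:,::-1].copy()
    def pr(X):
        p=c["R"]@X+c["t"];p=c["K"]@(p/p[2]);return p[:2]
    u,v=pr(X).astype(int);print(n,u,v,pr(X+[0,0,.024]))
    o=im[v-50:v+50,u-50:u+50];o=cv2.resize(o,(400,400));cv2.circle(o,(200,200),4,(0,0,255),1);out.append(o)
cv2.imwrite("pics/c3.png",np.hstack(out))
```

```text
side 306 257 [306.62577366 250.46411928]
top 315 236 [315.36740191 234.96114592]
```

View pics/c3.png

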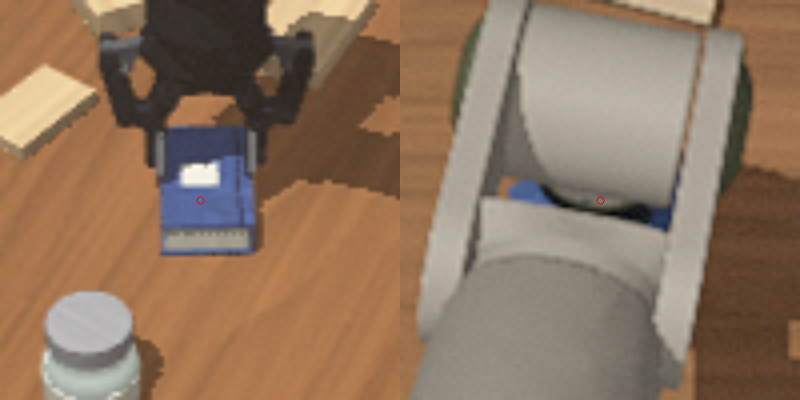

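The fingertips look higher than the reported TCP. They end at crop (160,178), while the TCP marker is at (200,200). I'll measure the fingers by depth.

Run:
```python
from h import *
from workcell import robot
s=robot.sense();X,y=tcp(s);print(X,y,s["grip_width"])
c=robot.read_camera("side");W=world(c)*1000
R=Ro.from_rotvec(s["tool_rot"]).as_matrix()
L=(W-X)@R   # tool coords
hsv=cv2.cvtColor(c["color"],cv2.COLOR_RGB2HSV)
for u0 in range(288,328,2):
    pts=[]
    for v in range(236,262,2):
        pts.append("%d/%d/%d"%tuple(L[v,u0]))
    if u0 in(294,296,298,318,320,322): print(u0,pts)
# near TCP axis, non-blue
m=(np.abs(L[...,0])<14)&(np.abs(L[...,1])<60)&(L[...,2]>-80)&~((hsv[...,0]>100)&(hsv[...,0]<130)&(hsv[...,1]>80))&(hsv[...,1]<70)
for a,b in((-60,-20),(20,60)):
    q=L[m&(L[...,1]>a)&(L[...,1]<b)];q=q[np.argsort(q[:,2])];print(len(q),q[-12:].round(0).tolist())
```

```text
[649.37165588   2.80118073   2.0601055 ] 24.943390703026964 0.051619113651556754
294 ['9/32/-82', '12/32/-78', '15/32/-74', '6/32/-60', '3/32/-50', '4/33/-44', '7/33/-39', '-30/33/0', '-22/33/1', '-14/33/0', '-5/33/0', '2/33/0', '9/33/0']
296 ['11/27/-84', '12/27/-78', '11/27/-70', '7/27/-60', '10/27/-56', '9/27/-49', '10/27/-42', '10/27/-35', '6/28/-25', '14/28/-25', '20/28/-23', '29/28/-24', '35/28/-24']
298 ['-87/21/0', '-81/21/2', '-41/22/-25', '-33/22/-24', '-26/22/-24', '-18/22/-24', '-6/22/-27', '1/22/-27', '4/22/-23', '12/22/-23', '22/23/-25', '28/23/-23', '34/23/-22']
318 ['11/-28/-83', '8/-28/-74', '7/-28/-66', '9/-28/-61', '8/-28/-53', '13/-28/-51', '9/-29/-40', '6/-29/-31', '7/-29/-24', '14/-29/-24', '22/-28/-24', '1025/33/-952', '38/-28/-25']
320 ['11/-33/-83', '10/-33/-75', '6/-33/-65', '6/-34/-59', '5/-34/-50', '8/-34/-46', '3/-34/-35', '-28/-37/0', '-19/-36/0', '-12/-36/1', '-6/-36/2', '3/-35/0', '15/-34/-3']
322 ['10/-38/-82', '10/-38/-75', '8/-38/-67', '7/-39/-59', '3/-39/-48', '8/-39/-46', '-37/-42/1', '-34/-42/6', '-23/-42/3', '-14/-41/2', '-3/-41/0', '0/-41/3', '6/-40/5']
69 [[8.0, -27.0, -39.0], [11.0, -32.0, -38.0], [1.0, -27.0, -37.0], [11.0, -27.0, -35.0], [6.0, -27.0, -34.0], [6.0, -29.0, -34.0], [9.0, -32.0, -33.0], [7.0, -29.0, -31.0], [4.0, -30.0, -25.0], [-0.0, -33.0, 0.0], [-9.0, -33.0, 1.0], [-7.0, -33.0, 3.0]]
68 [[12.0, 28.0, -41.0], [7.0, 33.0, -40.0], [11.0, 25.0, -40.0], [3.0, 36.0, -39.0], [5.0, 36.0, -38.0], [1.0, 33.0, -38.0], [7.0, 31.0, -36.0], [11.0, 28.0, -36.0], [9.0, 31.0, -34.0], [8.0, 25.0, -33.0], [7.0, 28.0, -25.0], [1.0, 28.0, -24.0]]
```

The pads end about 31 mm behind the reported TCP at 51 mm opening, so the real fingers are shorter than stated. I'll open and measure the open tips by depth.

Request:
{"op": "apply_moves", "data": {"deltas": "0 0 1 0; 0 0 2 0; 0 0 2 0; 0 0 2 0; 0 0 2 0; 0 0 2 0; 0 0 2 0; 0 0 2 0; 0 0 2 0; 0 0 2 0", "hand": 100}}

```text
clock: 10.5
ee_pos: [0.6494, 0.0028, 0.0221]
tool_rot: [1.689, 2.649, -0.0]
force: [-1.2, -0.1, -0.3]
grip_width: 0.0855
gripper_force: 0.0
```

```bash
cat >> h.py <<'E'
def tips(robot):
    s=robot.sense();X,y=tcp(s);c=robot.read_camera("side");W=world(c)*1000
    R=Ro.from_rotvec(s["tool_rot"]).as_matrix();L=(W-X)@R
    m=(np.abs(L[...,0])<16)&(np.abs(L[...,1])<62)&(L[...,2]>-90)&(L[...,2]<0)&(W[...,2]>30)
    print("tcp",X.round(1),"yaw %.1f"%y,"width %.1f"%(s["grip_width"]*1000))
    for sg in(1,-1):
        q=L[m&(L[...,1]*sg>0)];q=q[np.argsort(q[:,2])];print("tip",q[-6:].round(0).tolist())
E
python3 - <<'E'
from h import *
from workcell import robot
tips(robot)
E
```

```text
tcp [649.4   2.8  22.1] yaw 24.9 width 85.5
tip [[10.0, 46.0, -50.0], [9.0, 48.0, -49.0], [12.0, 46.0, -49.0], [7.0, 43.0, -47.0], [10.0, 48.0, -47.0], [7.0, 43.0, -44.0]]
tip [[10.0, -47.0, -49.0], [9.0, -44.0, -47.0], [12.0, -44.0, -47.0], [9.0, -49.0, -44.0], [9.0, -47.0, -44.0], [-3.0, -22.0, -9.0]]
```

Open tips are about 43 mm behind the TCP and roughly 34 mm behind at 60 mm opening, laterally centred. I'll lower by that much while watching the force.

Request:
{"op": "apply_moves", "data": {"deltas": "0 0 -1 0; 0 0 -2 0; 0 0 -2.7 0; 0 0 -3.2 0; 0 0 -3.5 0; 0 0 -3.8 0; 0 0 -4.1 0; 0 0 -4.4 0; 0 0 -4.4 0; 0 0 -4.4 0"}}

```text
clock: 11.8
ee_pos: [0.6495, 0.0028, -0.0218]
tool_rot: [1.689, 2.649, 0.0]
force: [-0.2, -0.7, 0.4]
grip_width: 0.0852
gripper_force: 0.0
```

Request:
{"op": "apply_moves", "data": {"deltas": "0 0 0 0; 0 0 0 0; 0 0 0 0; 0 0 0 0; 0 0 0 0; 0 0 0 0; 0 0 0 0; 0 0 0 0; 0 0 0 0; 0 0 0 0", "hand": 50, "newtons": 40}}

```text
clock: 13.05
ee_pos: [0.6495, 0.0028, -0.0216]
tool_rot: [1.689, 2.648, 0.0]
force: [-1.1, -0.6, 4.8]
grip_width: 0.0589
gripper_force: 44.8
```

Gripped, at 58.9 mm and 45 N. Next: lift and carry to above the plate.

Request:
{"op": "apply_moves", "data": {"deltas": "0 0 2 0; 0 0 5 0; 0 0 8 0; -4 -4 10 -2; -8 -8 10 -5; -12 -12 10 -8; -16 -15 10 -11; -18.5 -17.5 10 -13; -19.3 -18.4 10 -13.2; -19.3 -18.4 10 -13.2"}}

```text
clock: 14.3
ee_pos: [0.4565, -0.1813, 0.0779]
tool_rot: [-1.983, -2.436, -0.0]
force: [0.2, 0.6, -1.6]
grip_width: 0.0592
gripper_force: 44.2
```

Request:
{"op": "apply_moves", "data": {"deltas": "0 0 -2 0; 0 0 -4 0; 0 0 -6 0; 0 0 -7 0; 0 0 -7.5 0; 0 0 -8 0; 0 0 -8 0; 0 0 -8 0; 0 0 -8 0; 0 0 -8 0"}}

```text
clock: 15.55
ee_pos: [0.4564, -0.1813, -0.0018]
tool_rot: [1.982, 2.437, 0.0]
force: [-0.3, 0.0, -1.0]
grip_width: 0.0594
gripper_force: 44.2
```

Run:
```python
from h import *
from workcell import robot
s=robot.sense();print(tcp(s))
c=robot.read_camera("wrist");cv2.imwrite("pics/w4.png",c["color"][:,:,::-1]);np.savez("w4.npz",**c)
```

```text
(array([ 456.43260797, -181.26477103,   -1.76436039]), np.float64(11.736656798768635))
```

View pics/w4.png

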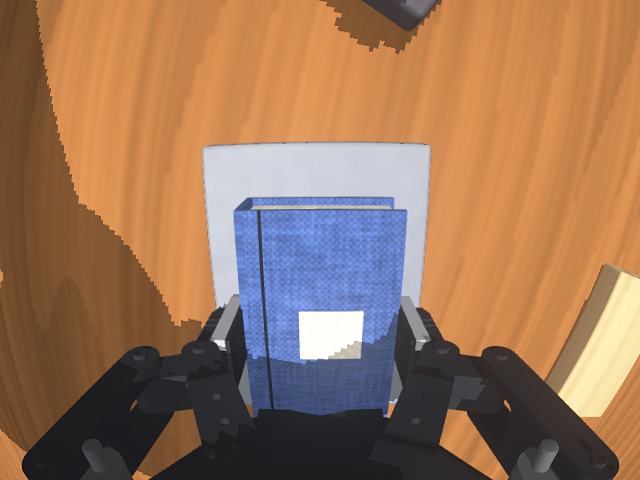

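The wrist view shows the book (320,310) square and central over the plate, whose far edge is at row 143. I'll lower it and release.

Request:
{"op": "apply_moves", "data": {"deltas": "0 0 -0.2 0; 0 0 -0.4 0; 0 0 -0.5 0; 0 0 -0.6 0; 0 0 -0.65 0; 0 0 -0.7 0; 0 0 -0.75 0; 0 0 -0.75 0; 0 0 -0.75 0; 0 0 -0.75 0"}}

```text
clock: 16.85
ee_pos: [0.4564, -0.1812, -0.0094]
tool_rot: [1.982, 2.437, 0.0]
force: [0.1, -0.6, -2.6]
grip_width: 0.059
gripper_force: 44.2
```

Request:
{"op": "apply_moves", "data": {"deltas": "0 0 0 0; 0 0 0 0; 0 0 0 0; 0 0 0 0; 0 0 0 0; 0 0 1 0; 0 0 3 0; 0 0 6 0; 0 0 10 0; 0 0 13 0", "hand": 100}}

```text
clock: 18.1
ee_pos: [0.4565, -0.1813, 0.1229]
tool_rot: [1.981, 2.436, 0.0]
force: [-0.1, 0.6, -0.5]
grip_width: 0.0851
gripper_force: 0.0
```

Request:
{"op": "apply_moves", "data": {"deltas": "0 5 0 -4; 1 11 0 -8; 1 17 0 -12; 1 23 0 -17; 2 29 0 -21; 2 35 0 -26; 2 41 0 -30; 3 47 0 -34; 3 53 0 -38; 3.3 58.4 0 -42.1"}}

```text
clock: 19.35
ee_pos: [0.4889, 0.405, 0.1214]
tool_rot: [2.727, 1.56, 0.001]
force: [0.7, -0.7, 0.0]
grip_width: 0.0855
gripper_force: 0.0
```

Run:
```python
from h import *
from workcell import robot
s=robot.sense();print(tcp(s))
c=robot.read_camera("top");measure(c,"large",(393,320,42),.038);measure(c,"plate")
```

```text
(array([488.88474561, 404.99190213, 121.35354928]), np.float64(-30.44953441494495))
large xy 456.4 -179.0 size 60 99 xaxis yaw 11.8 medz 38.0 1105
plate xy 455.2 -179.1 size 103 142 xaxis yaw 12.2 medz 12.0 1430
```

Request:
{"op": "apply_moves", "data": {"deltas": "0 0 0 0; 0 0 0 0; 0 0 0 0; 0 0 0 0; 0 0 0 0; 0 0 0 0; 0 0 0 0; 0 0 0 0; 0 0 0 0; 0 0 0 0"}}

```text
clock: 20.65
ee_pos: [0.4894, 0.4028, 0.1206]
tool_rot: [-2.726, -1.562, -0.0]
force: [-1.4, -0.7, -0.0]
grip_width: 0.0853
gripper_force: 0.0
```

Run:
```python
from h import *
from workcell import robot
s=robot.sense();print(tcp(s))
c=robot.read_camera("wrist");wristrect(c,s,*BLUE,.020,2)
```

```text
(array([489.37783974, 402.82554934, 120.56347332]), np.float64(-30.35393262011803))
wrist (289, 183, 61, 92) xy 490.5 403.0 size 46 72 yaw -30.5
```

The large book is centred on the plate within about 1 mm. Now I'll grasp the small book.

Request:
{"op": "apply_moves", "data": {"deltas": "0.1 0 -2 0; 0.1 0 -5 0; 0.1 0 -8 0; 0.1 0 -10.5 0; 0.1 0 -12.5 0; 0.1 0 -13.5 0; 0.1 0 -14 0; 0.1 0 -14.3 0; 0.1 0 -14.3 0; 0.1 0 -14.3 0"}}

```text
clock: 21.95
ee_pos: [0.4906, 0.4029, -0.0219]
tool_rot: [2.726, 1.562, 0.001]
force: [-0.1, 0.1, 0.3]
grip_width: 0.0855
gripper_force: 0.0
```

Request:
{"op": "apply_moves", "data": {"deltas": "0 0 0 0; 0 0 0 0; 0 0 0 0; 0 0 0 0; 0 0 0 0; 0 0 0 0; 0 0 0 0; 0 0 0 0; 0 0 0 0; 0 0 0 0", "hand": 35, "newtons": 35}}

```text
clock: 23.2
ee_pos: [0.4905, 0.4029, -0.0221]
tool_rot: [-2.726, -1.562, -0.001]
force: [-0.7, -0.1, 5.5]
grip_width: 0.045
gripper_force: 37.1
```

Request:
{"op": "apply_moves", "data": {"deltas": "0 0 3 0; 0 0 6 0; 0 0 9 0; 0 -4 10 0; 0 -9 11 0; 0 -15 11 0; 0 -21 11 0; 0 -27 11 0; 0 -33 11 0; 0 -39 11 0"}}

```text
clock: 24.45
ee_pos: [0.4899, 0.0109, 0.0873]
tool_rot: [-2.725, -1.562, 0.001]
force: [0.2, -0.2, -0.5]
grip_width: 0.0449
gripper_force: 36.5
```

```bash
python3 -c "
from h import *
from workcell import robot
print(tcp(robot.sense()))"
```

```text
(array([489.91910319,  10.94680497,  87.26600929]), np.float64(-30.353208655986805))
```

Request:
{"op": "apply_moves", "data": {"deltas": "0 -6 0 0; 0 -12 0 0; 0 -18 0 0; 0 -24 0 0; 0 -30 0 0; 0 -36 0 0; 0 -40 -1 0; 0 -42 -3 0; 0 -42 -5 0; 0 -42 -7 0"}}

```text
clock: 25.7
ee_pos: [0.4899, -0.4072, 0.0161]
tool_rot: [-2.725, -1.561, 0.0]
force: [0.1, 0.6, -1.1]
grip_width: 0.0452
gripper_force: 36.5
```

Request:
{"op": "apply_moves", "data": {"deltas": "0 0 -1 0; 0 0 -1.8 0; 0 0 -1.8 0; 0 0 -1.8 0; 0 0 -1.8 0; 0 0 -1.8 0; 0 0 -1.8 0; 0 0 -1.8 0; 0 0 -1.8 0; 0 0 -1.8 0"}}

```text
clock: 26.95
ee_pos: [0.4904, -0.4072, -0.0004]
tool_rot: [-2.726, -1.562, 0.0]
force: [-0.3, -0.3, -0.7]
grip_width: 0.0451
gripper_force: 36.5
```

Run:
```python
from h import *
from workcell import robot
s=robot.sense();print(tcp(s))
c=robot.read_camera("wrist");cv2.imwrite("pics/w5.png",c["color"][:,:,::-1])
c=robot.read_camera("top");np.savez("top5.npz",**c);cv2.imwrite("pics/top5.png",c["color"][240:380,400:580,::-1].repeat(3,0).repeat(3,1))
```

```text
(array([ 4.90377612e+02, -4.07196174e+02, -4.37587021e-01]), np.float64(-30.357245363361493))
```

View pics/w5.png

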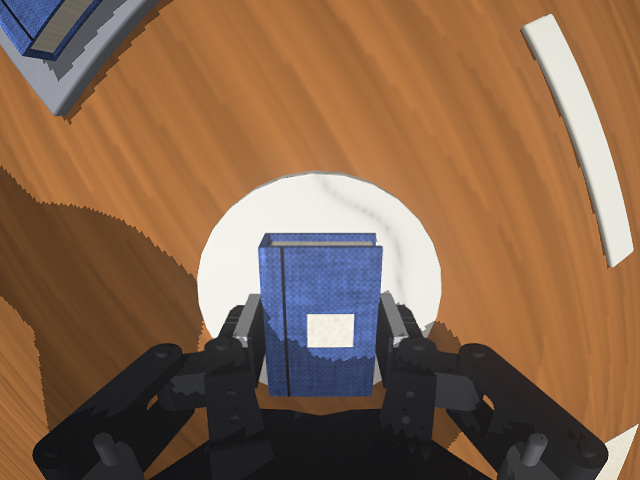

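The small book (320,320) is central over the slab. I'll lower it, release and retreat.

Request:
{"op": "apply_moves", "data": {"deltas": "0 0 -0.3 0; 0 0 -0.5 0; 0 0 -0.6 0; 0 0 -0.7 0; 0 0 -0.8 0; 0 0 -0.85 0; 0 0 -0.9 0; 0 0 -0.95 0; 0 0 -0.95 0; 0 0 -0.95 0"}}

```text
clock: 28.3
ee_pos: [0.4904, -0.4072, -0.0099]
tool_rot: [2.726, 1.562, -0.0]
force: [0.2, 1.1, -0.9]
grip_width: 0.0457
gripper_force: 36.5
```

Request:
{"op": "apply_moves", "data": {"deltas": "0 0 0 0; 0 0 0 0; 0 0 0 0; 0 0 0 0; 0 0 0 0; 0 0 1 0; 0 0 3 0; 0 0 6 0; 0 0 10 0; 0 0 13 0", "hand": 100}}

```text
clock: 29.55
ee_pos: [0.4906, -0.4074, 0.1227]
tool_rot: [2.724, 1.561, 0.001]
force: [-0.5, -0.2, 0.3]
grip_width: 0.0855
gripper_force: 0.0
```

Request:
{"op": "apply_moves", "data": {"deltas": "3 4 0 6; 6 8 0 12; 9 12 0 17; 12 16 0 22; 15 20 0 27; 16.3 21.8 0 27.5; 16.3 21.8 0 27.5; 16.3 21.8 0 27.5; 16.3 21.8 0 27.5; 16.3 21.8 0 27.5"}}

```text
clock: 30.8
ee_pos: [0.653, -0.1901, 0.1202]
tool_rot: [2.278, 2.164, -0.0]
force: [0.0, 1.4, -0.0]
grip_width: 0.0853
gripper_force: 0.0
```

Run:
```python
from h import *
from workcell import robot
s=robot.sense();print(tcp(s))
c=robot.read_camera("wrist");cv2.imwrite("pics/w6.png",c["color"][:,:,::-1]);np.savez("w6.npz",**c)
wristrect(c,s,(12,25,160),(30,110,255),.018,3)
c=robot.read_camera("top");measure(c,"small",(489,307,32),.032);measure(c,"slab")
```

```text
(array([ 652.96462879, -190.12597975,  120.2022911 ]), np.float64(-2.940025751981821))
wrist (453, 0, 64, 78) xy 791.0 -34.3 size 46 71 yaw -14.2
wrist (277, 160, 86, 133) xy 654.0 -190.0 size 63 105 yaw -3.0
wrist (426, 143, 167, 182) xy 822.6 -208.8 size 93 161 yaw 50.6
small xy 489.3 -404.8 size 48 72 xaxis yaw -30.4 medz 31.7 618
slab xy 487.8 -406.0 size 117 119 xaxis yaw 0.7 medz 12.0 1410
```

View pics/w6.png

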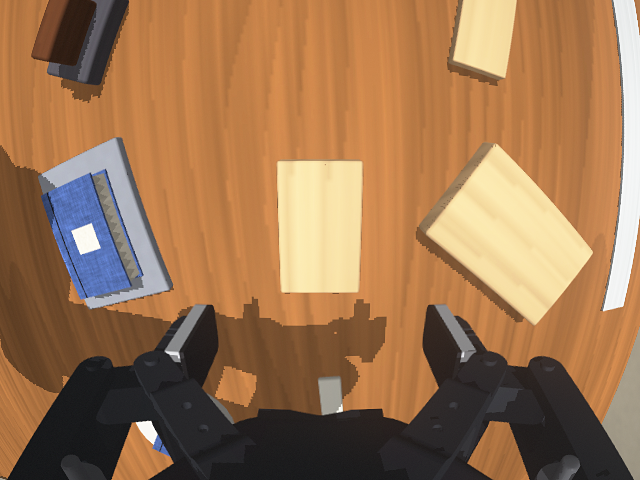

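Board measured at wrist (320,226) and the other two boards avoided; the small book sits within about 1.5 mm of the slab centre. I'll grasp the board.

Request:
{"op": "apply_moves", "data": {"deltas": "0.1 0 -2 0; 0.1 0 -5 0; 0.1 0 -8 0; 0.1 0 -10.5 0; 0.1 0 -12.5 0; 0.1 0 -13.5 0; 0.1 0 -14.2 0; 0.1 0 -14.6 0; 0.1 0 -14.6 0; 0.1 0 -14.6 0"}}

```text
clock: 32.15
ee_pos: [0.6546, -0.1893, -0.0254]
tool_rot: [2.276, 2.165, 0.0]
force: [0.6, -0.9, 0.2]
grip_width: 0.0854
gripper_force: 0.0
```

Request:
{"op": "apply_moves", "data": {"deltas": "0 0 0 0; 0 0 0 0; 0 0 0 0; 0 0 0 0; 0 0 0 0; 0 0 0 0; 0 0 0 0; 0 0 0 0; 0 0 0 0; 0 0 0 0", "hand": 55, "newtons": 35}}

```text
clock: 33.4
ee_pos: [0.6546, -0.1893, -0.0253]
tool_rot: [2.276, 2.165, 0.0]
force: [-0.4, 0.6, 4.5]
grip_width: 0.0629
gripper_force: 39.4
```

Request:
{"op": "apply_moves", "data": {"deltas": "0 0 3 0; 0 0 6 0; 0 0 9 1; -2 0 11 4; -6 0.2 11 8; -11 0.4 11 11; -15 0.6 11 14; -18 0.8 11 14.7; -19.8 0.8 11 14.7; -19.8 0.8 11 14.7"}}

```text
clock: 34.65
ee_pos: [0.4556, -0.1811, 0.084]
tool_rot: [-1.981, -2.437, 0.0]
force: [-0.4, 0.2, -0.7]
grip_width: 0.0626
gripper_force: 39.1
```

Request:
{"op": "apply_moves", "data": {"deltas": "0 0 -2 0; 0 0 -4 0; 0 0 -5 0; 0 0 -6 0; 0 0 -6.4 0; 0 0 -6.4 0; 0 0 -6.4 0; 0 0 -6.4 0; 0 0 -6.4 0; 0 0 -6.4 0"}}

```text
clock: 35.9
ee_pos: [0.4564, -0.1812, 0.0202]
tool_rot: [1.98, 2.439, 0.0]
force: [0.3, 0.5, -1.2]
grip_width: 0.0629
gripper_force: 39.1
```

Run:
```python
from h import *
from workcell import robot
s=robot.sense();print(tcp(s))
c=robot.read_camera("wrist");cv2.imwrite("pics/w7.png",c["color"][:,:,::-1])
```

```text
(array([ 456.41974322, -181.19442779,   20.15946036]), np.float64(11.84658425635591))
```

View pics/w7.png

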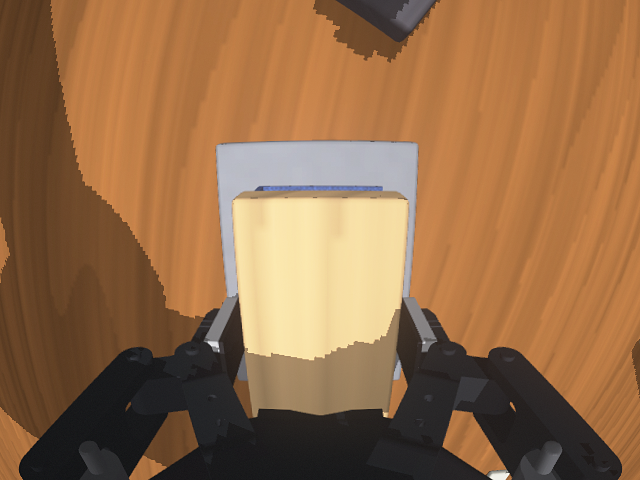

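The board (320,300) is aligned above the book. I'll lower it and release.

Request:
{"op": "apply_moves", "data": {"deltas": "0 0 -0.2 0; 0 0 -0.4 0; 0 0 -0.5 0; 0 0 -0.55 0; 0 0 -0.6 0; 0 0 -0.65 0; 0 0 -0.7 0; 0 0 -0.73 0; 0 0 -0.73 0; 0 0 -0.73 0"}}

```text
clock: 37.2
ee_pos: [0.4564, -0.1812, 0.0128]
tool_rot: [-1.98, -2.439, 0.0]
force: [0.8, -1.1, -0.1]
grip_width: 0.0631
gripper_force: 39.1
```

Request:
{"op": "apply_moves", "data": {"deltas": "0 0 0 0; 0 0 0 0; 0 0 0 0; 0 0 0 0; 0 0 0 0; 0 0 1 0; 0 0 3 0; 0 0 6 0; 0 0 9 0; 0 0 12 0", "hand": 100}}

```text
clock: 38.45
ee_pos: [0.4563, -0.1811, 0.1345]
tool_rot: [1.98, 2.438, 0.0]
force: [0.0, -0.1, 0.4]
grip_width: 0.0854
gripper_force: 0.0
```

Request:
{"op": "apply_moves", "data": {"deltas": "0 3 0 -7; 0 7 0 -14; 0.5 11 0 -21; 0.5 14 0 -28; 0.9 17.3 0 -35.2; 0.9 17.3 0 -35.2; 0.9 17.3 0 -35.2; 0.9 17.3 0 -35.2; 0.9 17.3 0 -35.2; 0.9 17.3 0 -35.2"}}

```text
clock: 39.7
ee_pos: [0.4654, -0.0086, 0.1328]
tool_rot: [-2.625, -1.725, 0.0]
force: [-0.1, 0.6, -0.1]
grip_width: 0.0856
gripper_force: 0.0
```

Run:
```python
from h import *
from workcell import robot
s=robot.sense();print(tcp(s))
c=robot.read_camera("wrist");cv2.imwrite("pics/w8.png",c["color"][:,:,::-1]);np.savez("w8.npz",**c)
wristrect(c,s,(0,90,20),(12,255,115),.065,2)
wristrect(c,s,(100,0,20),(179,70,110),.025,2)
c=robot.read_camera("top");np.savez("top8.npz",**c);measure(c,"b3",(393,320,42),.056);measure(c,"plate")
```

```text
(array([465.38482395,  -8.56658727, 132.7516111 ]), np.float64(-23.381023522530427))
wrist (205, 306, 11, 22) xy 368.1 -28.8 size 7 18 yaw -25.3
wrist (302, 194, 33, 86) xy 475.2 -5.6 size 20 61 yaw -2.8
wrist (205, 0, 27, 32) xy 465.0 174.3 size 18 28 yaw -42.9
wrist (294, 175, 56, 99) xy 486.0 -6.7 size 36 89 yaw 4.0
b3 xy 456.3 -179.3 size 64 106 xaxis yaw 11.9 medz 56.1 1319
plate xy 454.3 -176.8 size 100 145 xaxis yaw 12.2 medz 12.0 1123
```

View pics/w8.png

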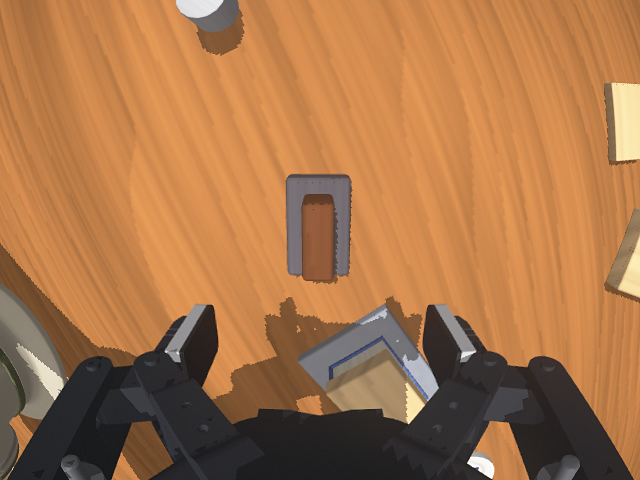

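The wrist image shows the block at (320,225), with the handle's top face at u 303–334, v 205–281.

Run:
```python
from h import *
c=dict(np.load("w8.npz"))
s=dict(ee_pos=np.array([.46538,-.00857,.13275]),tool_rot=np.array([-2.625,-1.725,0]))
for q,h in(([(303,205),(334,205),(335,281),(303,281)],.065),([(287,182),(351,182),(350,275),(288,275)],.025)):
    print(cv2.minAreaRect(fish(c,s,q,h).astype(np.float32)))
```

```text
((466.0078125, -9.155786514282227), (53.76945114135742, 22.293262481689453), 66.5524673461914)
((465.4541320800781, -10.17266845703125), (75.39350891113281, 50.22138214111328), 66.55096435546875)
```

Request:
{"op": "apply_moves", "data": {"deltas": "0 0 -2 0; 0 0 -5 0; 0 0 -8 0; 0 0 -10 0; 0 0 -11.5 0; 0 0 -12.2 0; 0 0 -12.6 0; 0 0 -12.6 0; 0 0 -12.6 0; 0 0 -12.6 0"}}

```text
clock: 41.05
ee_pos: [0.4656, -0.0082, 0.0071]
tool_rot: [2.625, 1.726, 0.001]
force: [-0.2, 0.4, -0.5]
grip_width: 0.0856
gripper_force: 0.0
```

Request:
{"op": "apply_moves", "data": {"deltas": "0 0 0 0; 0 0 0 0; 0 0 0 0; 0 0 0 0; 0 0 0 0; 0 0 0 0; 0 0 0 0; 0 0 0 0; 0 0 0 0; 0 0 0 0", "hand": 5, "newtons": 80}}

```text
clock: 42.3
ee_pos: [0.4651, -0.0081, 0.0068]
tool_rot: [-2.625, -1.726, 0.001]
force: [-5.1, 2.0, 6.0]
grip_width: 0.0211
gripper_force: 78.4
```

Request:
{"op": "apply_moves", "data": {"deltas": "0 0 1.5 0; 0 0 4 0; 0 0 7 0; 0 0 10 0; 0 -2 12 4; -0.2 -5 12 12; -0.4 -9 12 20; -0.6 -13 12 28; -0.8 -16 12 34; -0.9 -17.3 12 35.2"}}

```text
clock: 43.55
ee_pos: [0.456, -0.1828, 0.1256]
tool_rot: [-1.98, -2.437, 0.0]
force: [-0.2, 0.7, -7.5]
grip_width: 0.0206
gripper_force: 79.5
```

Request:
{"op": "apply_moves", "data": {"deltas": "0 0 0 0; 0 0 -1 0; 0 0 -2.5 0; 0 0 -4 0; 0 0 -5 0; 0 0 -5.5 0; 0 0 -5.5 0; 0 0 -5.5 0; 0 0 -5.5 0; 0 0 -5.5 0"}}

```text
clock: 44.8
ee_pos: [0.4565, -0.1813, 0.072]
tool_rot: [1.98, 2.438, 0.0]
force: [0.5, 0.6, -8.5]
grip_width: 0.0208
gripper_force: 79.6
```

Run:
```python
from h import *
from workcell import robot
s=robot.sense();print(tcp(s),s["grip_width"])
c=robot.read_camera("wrist");cv2.imwrite("pics/w9.png",c["color"][:,:,::-1])
```

```text
(array([ 456.48645045, -181.26741513,   71.97981911]), np.float64(11.83940084268366)) 0.020788693232691554
```

View pics/w9.png

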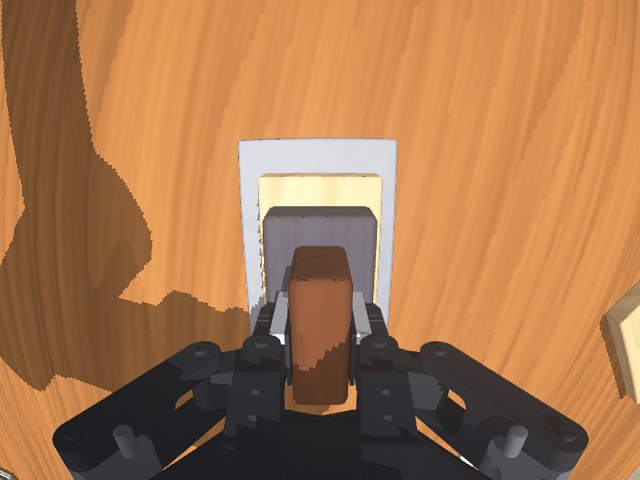

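The block (320,260) is central and square over the board. I'll lower 9 mm and release.

Request:
{"op": "apply_moves", "data": {"deltas": "0 0 -0.3 0; 0 0 -0.5 0; 0 0 -0.6 0; 0 0 -0.7 0; 0 0 -0.75 0; 0 0 -0.8 0; 0 0 -0.85 0; 0 0 -0.9 0; 0 0 -0.9 0; 0 0 -0.9 0"}}

```text
clock: 46.1
ee_pos: [0.4564, -0.1812, 0.0628]
tool_rot: [1.98, 2.439, -0.0]
force: [-0.8, 0.8, -6.5]
grip_width: 0.021
gripper_force: 79.8
```

```bash
python3 -c "
from h import *
from workcell import robot
s=robot.sense();print(tcp(s),s['force'])"
```

```text
(array([ 456.38796025, -181.21661585,   62.83041624]), np.float64(11.844420687363325)) [-0.79139508  0.76139609 -6.48054084]
```

Request:
{"op": "apply_moves", "data": {"deltas": "0 0 -0.02 0; 0 0 -0.04 0; 0 0 -0.06 0; 0 0 -0.06 0; 0 0 -0.06 0; 0 0 -0.06 0; 0 0 -0.06 0; 0 0 -0.06 0; 0 0 -0.06 0; 0 0 -0.06 0"}}

```text
clock: 47.35
ee_pos: [0.4565, -0.1813, 0.0628]
tool_rot: [1.98, 2.438, 0.0]
force: [-2.9, 2.0, 5.1]
grip_width: 0.0208
gripper_force: 81.5
```

Request:
{"op": "apply_moves", "data": {"deltas": "0 0 0 0; 0 0 0 0; 0 0 0 0; 0 0 0 0; 0 0 0 0; 0 0 0 0; 0 0 0 0; 0 0 2 0; 0 0 5 0; 0 0 8 0", "hand": 100}}

```text
clock: 48.6
ee_pos: [0.4563, -0.1811, 0.143]
tool_rot: [-1.98, -2.439, -0.0]
force: [-0.7, 0.2, -0.5]
grip_width: 0.0856
gripper_force: 0.0
```

Request:
{"op": "apply_moves", "data": {"deltas": "0 5 0 0; 0 11 0 0; 0 17 0 0; 0 23 0 0; 0.3 29 0 0; 0.3 35 0 0; 0.3 37.3 0 0; 0.3 37.3 0 0; 0.3 37.3 0 0; 0.3 37.3 0 0"}}

```text
clock: 49.85
ee_pos: [0.4596, 0.1908, 0.1422]
tool_rot: [1.982, 2.437, -0.0]
force: [-0.2, 1.6, -0.1]
grip_width: 0.0857
gripper_force: 0.0
```

Run:
```python
from h import *
from workcell import robot
s=robot.sense();print(tcp(s))
c=robot.read_camera("wrist");np.savez("w10.npz",**c)
g=cv2.cvtColor(c["color"],cv2.COLOR_RGB2HSV);m=((g[...,1]<60)&(g[...,2]>120)).astype(np.uint8);m[300:]=0
n,l,st,ce=cv2.connectedComponentsWithStats(m)
for k in range(1,n):
    if st[k,4]>300:
        cs,_=cv2.findContours((l==k).astype(np.uint8),cv2.RETR_EXTERNAL,cv2.CHAIN_APPROX_NONE)
        print(st[k],cv2.minEnclosingCircle(fish(c,s,cs[0][:,0],.045).astype(np.float32)))
cv2.imwrite("pics/w10.png",c["color"][:,:,::-1])
c=robot.read_camera("top");np.savez("top10.npz",**c)
OB["blk"]=(393,320,42,.081);OB["hd"]=(393,320,42,.121)
measure(c,"blk");measure(c,"hd");measure(c,"b3",(393,320,42),.056);measure(c,"round");measure(c,"small",(489,307,32),.032)
```

```text
(array([459.5673748 , 190.79110051, 142.20361512]), np.float64(11.75382018535251))
[ 507    0   77   73 2719] ((607.0155029296875, 392.7590026855469), 39.658302307128906)
[ 293  195   53   60 2440] ((459.2163391113281, 195.36839294433594), 23.041366577148438)
[ 480  236   81   64 3628] ((642.216064453125, 188.71945190429688), 48.735599517822266)
blk xy 456.0 -179.1 size 49 80 xaxis yaw 11.8 medz 80.6 517
hd xy 455.9 -179.0 size 22 56 xaxis yaw 11.8 medz 121.0 268
b3 xy 456.3 -179.1 size 64 107 xaxis yaw 11.9 medz 56.0 507Traceback (most recent call last):
  File "<stdin>", line 14, in <module>
  File "h.py", line 20, in measure
    n,l,st,_=cv2.connectedComponentsWithStats(m); k=1+np.argmax(st[1:,4])
                                                      ~~~~~~~~~^^^^^^^^^^
    return _wrapfunc(a, 'argmax', axis=axis, out=out, **kwds)
    return bound(*args, **kwds)
ValueError: attempt to get argmax of an empty sequence
```

View pics/w10.png

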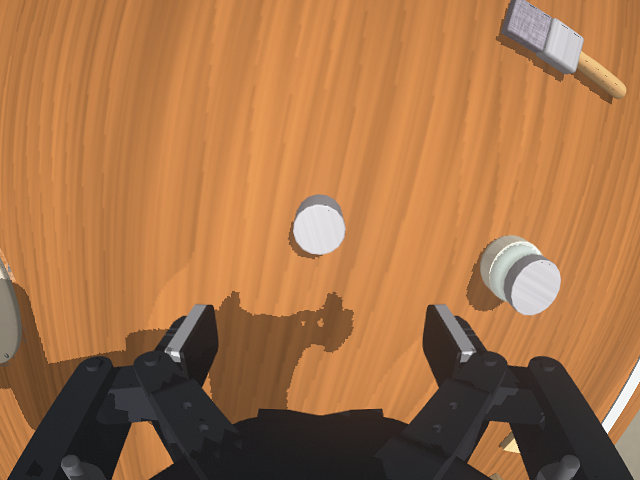

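The round weight's top is at (319,230), under the gripper, and the block is within 0.5 mm of the board's centre. I'll grasp the round weight.

Request:
{"op": "apply_moves", "data": {"deltas": "0 0.05 -2 0; 0 0.05 -5 0; 0 0.05 -8 0; 0 0.05 -11 0; 0 0.05 -13 0; 0 0.05 -14.5 0; 0 0.05 -15.4 0; 0 0.05 -15.9 0; 0 0.05 -15.9 0; 0 0.05 -15.9 0"}}

```text
clock: 51.2
ee_pos: [0.4597, 0.1923, -0.0164]
tool_rot: [1.98, 2.438, 0.001]
force: [0.3, -0.8, 0.4]
grip_width: 0.0854
gripper_force: 0.0
```

Request:
{"op": "apply_moves", "data": {"deltas": "0 0 0 0; 0 0 0 0; 0 0 0 0; 0 0 0 0; 0 0 0 0; 0 0 0 0; 0 0 0 0; 0 0 0 0; 0 0 0 0; 0 0 0 0", "hand": 25, "newtons": 60}}

```text
clock: 52.45
ee_pos: [0.4592, 0.1923, -0.0164]
tool_rot: [-1.98, -2.439, 0.0]
force: [-1.4, -0.9, 5.5]
grip_width: 0.0386
gripper_force: 60.2
```

Request:
{"op": "apply_moves", "data": {"deltas": "0 0 3 0; 0 0 7 0; 0 0 12 0; 0 0 16 0; 0 -2 18 0; 0 -6 18 0; 1 -11 18 0; 1 -16 18 0; 1 -21 18 0; 1 -26 18 0"}}

```text
clock: 53.7
ee_pos: [0.4686, -0.0691, 0.1626]
tool_rot: [-1.979, -2.438, 0.001]
force: [1.5, -0.2, -3.9]
grip_width: 0.0383
gripper_force: 62.1
```

Request:
{"op": "apply_moves", "data": {"deltas": "0 -5 0 0; 0 -10 0 0; 1 -15 0 0; 1 -20 0 0; 2 -25 0 0; 2.1 -29 0 0; 2.1 -32 0 0; 2.1 -33.9 -1 0; 2.1 -33.9 -4 0; 2.1 -33.9 -7 0"}}

```text
clock: 54.95
ee_pos: [0.49, -0.406, 0.0911]
tool_rot: [-1.979, -2.437, -0.001]
force: [0.9, -0.9, -5.7]
grip_width: 0.0388
gripper_force: 62.1
```

Request:
{"op": "apply_moves", "data": {"deltas": "0 0 -2 0; 0 0 -4 0; 0 0 -5.5 0; 0 0 -6.5 0; 0 0 -6.5 0; 0 0 -6.5 0; 0 0 -6.5 0; 0 0 -6.5 0; 0 0 -6.5 0; 0 0 -6.5 0"}}

```text
clock: 56.2
ee_pos: [0.4904, -0.4067, 0.0282]
tool_rot: [1.98, 2.439, -0.0]
force: [-0.6, 0.1, -5.1]
grip_width: 0.0388
gripper_force: 62.0
```

Run:
```python
from h import *
from workcell import robot
s=robot.sense();print(tcp(s),s["grip_width"])
c=robot.read_camera("wrist");cv2.imwrite("pics/w11.png",c["color"][:,:,::-1])
```

```text
(array([ 490.39870079, -406.7109131 ,   28.21058661]), np.float64(11.843288855123305)) 0.03882751657156846
```

View pics/w11.png

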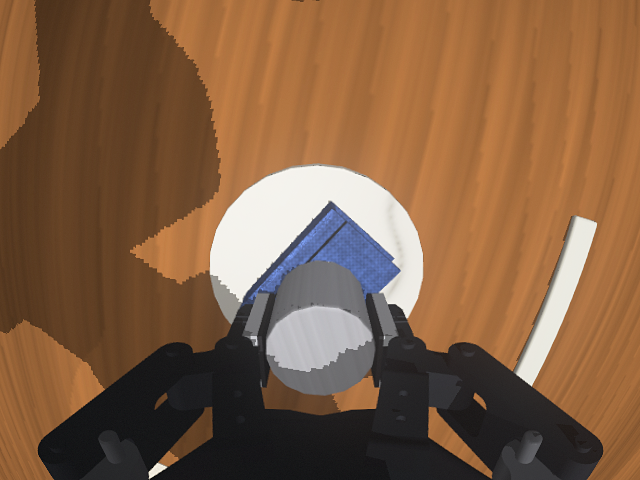

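The weight (320,340) is above the middle of the small book. I'll lower it gently and check contact before releasing.

Request:
{"op": "apply_moves", "data": {"deltas": "0 0 -0.3 0; 0 0 -0.6 0; 0 0 -0.8 0; 0 0 -1 0; 0 0 -1.1 0; 0 0 -1.2 0; 0 0 -1.25 0; 0 0 -1.3 0; 0 0 -1.3 0; 0 0 -1.3 0"}}

```text
clock: 57.5
ee_pos: [0.4904, -0.4067, 0.0157]
tool_rot: [1.98, 2.439, -0.0]
force: [-1.3, 2.8, 2.4]
grip_width: 0.0385
gripper_force: 62.6
```

Request:
{"op": "apply_moves", "data": {"deltas": "0 0 0 0; 0 0 0 0; 0 0 0 0; 0 0 0 0; 0 0 0 0; 0 0 0 0; 0 0 0 0; 0 0 1.5 0; 0 0 4 0; 0 0 8 0", "hand": 100}}

```text
clock: 58.75
ee_pos: [0.4901, -0.4064, 0.0962]
tool_rot: [-1.98, -2.438, -0.0]
force: [0.4, -0.1, -0.3]
grip_width: 0.0853
gripper_force: 0.0
```

Request:
{"op": "apply_moves", "data": {"deltas": "0 0 4 0; 0 0 8 0; 2 5 8 0; 4 10 8 0; 6 15 8 0; 8 20 8 0; 8 26 8 0; 8 32 8 0; 8 36 8 0; 8 36 8 0"}}

```text
clock: 60.0
ee_pos: [0.5703, -0.0442, 0.1765]
tool_rot: [1.975, 2.442, 0.001]
force: [-0.5, -0.5, 0.0]
grip_width: 0.0856
gripper_force: 0.0
```

Run:
```python
from h import *
from workcell import robot
s=robot.sense();print(tcp(s))
c=robot.read_camera("top");cv2.imwrite("pics/topf.png",c["color"][:,:,::-1])
OB.update(blk=(393,320,42,.081),hd=(393,320,42,.121),rw=(489,305,35,.077),sm=(489,307,35,.032))
for n in("rw","sm","slab","blk","hd","plate","jar","folder","brush"):
    try: measure(c,n)
    except Exception as e: print(n,"no")
measure(c,"b3",(393,320,42),.056)
```

```text
(array([570.3000694 , -44.17020684, 176.52361503]), np.float64(12.060179699014583))
rw xy 489.6 -402.9 size 39 39 xaxis yaw 44.2 medz 76.9 249
sm xy 488.8 -405.6 size 48 70 xaxis yaw -30.4 medz 32.3 328
slab xy 488.6 -405.8 size 118 119 xaxis yaw 87.4 medz 12.1 1383
blk xy 455.9 -178.8 size 49 80 xaxis yaw 11.8 medz 81.0 531
hd xy 455.9 -179.0 size 22 56 xaxis yaw 11.8 medz 120.8 264
plate xy 454.4 -177.3 size 100 142 xaxis yaw 12.2 medz 11.9 1088
jar xy 643.7 187.8 size 49 51 xaxis yaw 0.8 medz 64.8 390
folder xy 654.2 -413.7 size 35 150 xaxis yaw -4.0 medz 6.1 507
brush xy 656.9 405.5 size 48 150 xaxis yaw 82.1 medz 17.8 767
b3 xy 456.3 -179.3 size 64 106 xaxis yaw 11.9 medz 56.0 500
```

View pics/topf.png

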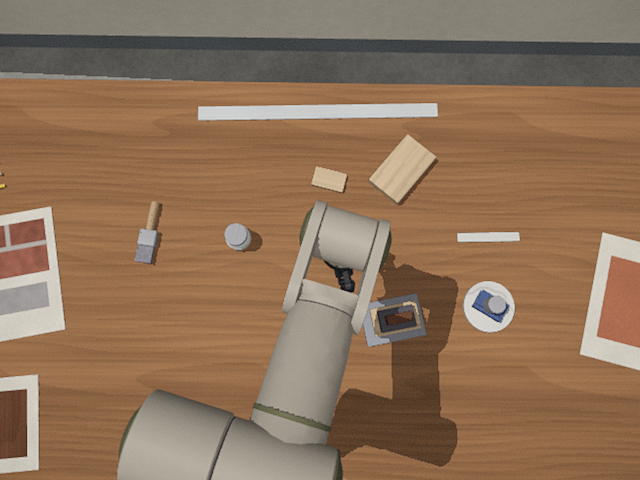

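The final view shows both stacks in place: plate stack at (397,318), weight on the small book at (497,304). The jar, brush and folder are still at their starting pixels. I'm handing in.

```bash
python3 -c "
from workcell import robot
print(robot.hand_in())"
```

```text
the job is handed in; nothing more can be done
None
```

The job is done and handed in at about 60 s: both books, the board and both weights were placed in the order asked, each within about 2 mm of centre by the top camera, and the jar, brush and folder were left where they were.

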